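# Reset the ceramist's hand rest to the blue tag

### The arm

A 6-joint arm with a two-finger parallel gripper is mounted at the origin on the work surface. World frame = base frame: x ahead of the robot, y to its left, z up, the work surface at z = 0. Lengths are in m, angles in rad, forces in N, time in s.
With the tool pointing down it reaches from about 0.275 to 0.725 m from the base axis. Payload 5.6 kg.
Tool frame: the origin (TCP) lies on the centre line of the jaws, within the pads' length; the fingertips stand 17 mm ahead of it and the grasp point (between the pads) lies 2 mm behind it; z points along the fingers, y is the direction in which the jaws open and shut (so a half turn about z gives the same grasp; the last joint's range is limited). The gripper opens to 85 mm and grips with 20 to 120 N. Pads are 22 mm wide; open, the fingers measure 114 mm over their backs; the gripper's body (76 mm by 85 mm) begins 54 mm behind the grasp point. The pads swing forward as they close: fully open they stand 13 mm farther back than shut.
Start: joints at [1.56, 0.255, 0.108, 0, -1.424, -0.285], TCP at [0.16, 0.526, 0.248] pointing down, gripper open.
Joint ranges: [-2.95, 2.95], [-1.21, 1.97], [-1.09, 1.5], [-2.87, 1.71], [-2.94, -0.07], [-3.05, 3.05]. Speed limits (rad/s): [2.57, 2.57, 3.14, 3.14, 3.14, 3.14].

### API

Orientations are given as a 3x3 rotation matrix whose columns are the frame's x, y, z axes.
In Python, from workcell import env, viewer gives the robot as it stands.
- The arm moves only by the tool carry_out, never from a script. Its argument "rows" is a list of rows, each a list of 7 numbers: the turn, a rotation vector about the tool's x, y, z in degrees, then the shift along the tool's x, y, z in cm, then the closure, from 0 (fully open) to 1 (shut). A call has 1 to 5 rows; each row shifts and turns the pose as measured when the row begins, along the tool's axes as they then stand; what a row does not reach is not made up. A row lasts 1/12 s, in which the tool goes at most 41.7 mm and 7.16 degrees, less where a joint would pass 70% of its speed; a pose out of reach is approached as far as the arm can. A call is refused whole if a number of a shift passes 4.17 or a number of a turn 7.16, either way. A call with a gripper value outside its range is refused whole. The fingers move at their own pace and stop on an object; the grip force is fixed at half the most. Time passes only in rows, so rows that do not move let the fingers close. It gives the time, the measured TCP pose, the force and the opening at its end, in the units of the state.
- env.sense(): the state, without advancing time (a new reading comes with each control period).
- viewer.camera(name): name is "side" or "top" or "wrist"; returns a dict with "image" (400x640x3 uint8, red, green, blue), "depth" (400x640 float32, m along the optical axis (not along the pixel's ray), 0 where there is no reading), "fov_y" (degrees; the focal length in pixels is half the picture's height over the tangent of half this angle, whatever the lens; pixels are square), "cx", "cy" (the principal point, pixels), "eye" and "orientation" of the camera in the world; the wrist camera has in their place "mount" (4x4, takes a point from camera to tool coordinates, whose origin is the TCP and whose axes are the flange's). Camera axes: x right, y up, looking along -z (the intrinsics and any distortion apply to the point x, -y, -z); pixel columns grow to the right and rows downward; lengths in m; the calibration is good to about 2 mm. A picture is of the moment at which its call begins: read the wrist's pose just before it.
- env.job_done(): hands the job in, once; it reports no verdict.
The state is a dict: "time_s": time; "qpos": joint angles; "dq": joint speeds; "effort": joint torques, N m; "tool_pos": TCP position; "eef_rot": TCP orientation; "ft_force": force on the tool from outside, world axes, zero at the start; "moment": the same for the moment, N m; "finger_gap": finger opening in m.
Only numpy, scipy, OpenCV 4.12 (cv2) and the standard library are available. Lean on these libraries where they do the work, as an engineer would, in place of code of your own. Each camera call takes 0.05 s, during which the arm holds its last target. There are 200 camera calls.

### The job

On the ceramics bench, move the sliding hand rest to the notch marked by the blue tag: squeeze its red release lever against the grip post, slide the carriage along the rail while you keep it squeezed, then let go and nudge it gently until the latch clicks fully home in that notch. The tags are stuck on only roughly, so the notch must be felt for; never force the carriage against its latch, and leave the jars, vial and bottle where they stand.

Things in the scene. Friction and masses are not known exactly. Their poses are not given: they have to be found in the camera images.
- grip (a point): Grip of the hand rest's black carriage, 64 mm above the bench, half-way between the outer faces of post and lever when squeezed (36 mm apart, 18 mm to either side). Axes: y along the rail, the sliding direction, towards the post; z up; x across the rail, away from the robot. Deck top is 33 mm above the bench: keep fingertips above 38 mm. The aluminium rail is fixed, 390 mm long, 24 mm high.
- post_top (a point): Middle of the top of the dark steel grip post, fixed to the carriage: 84 mm above the bench, 26 mm wide across the rail, 12 mm thick along it; its outer face is 6 mm to +y of this point (18 mm to +y of the grip). Same axes as the grip.
- lever_top (a point): Top of the red release lever, middle of its thickness, about 84 mm above the bench. The lever is 24 mm wide, 9 mm thick, on the -y side of the post, hinged at its foot. Squeezed it stands upright, its outer face 18 mm to -y of the grip; let go it leans out: outer face 29 mm to -y at grip height, 34 mm at its top.
- lever (a joint): Angle of the red lever (rad): 0 sprung fully out, latch tooth home in a notch; about 0.12 let go with the tooth resting on the strip between notches; above 0.16 the tooth is clear; 0.22 squeezed to its stop. The spring takes about 4 N at grip height to start, 7 N at the stop; the free carriage slides with 2 to 5 N.
- rack: Notched steel strip inside the rail, out of sight, on which the latch tooth rides; origin on the bench under the rail's middle, y along the rail. With the lever let go the post can still be pushed along; at a notch the tooth springs in, the lever jumps out to 0 and the carriage stops dead (1.5 mm play each way). Keep the push on a caught tooth under about 30 N.
- pointer (a point): Tip of the small orange pointer on the far side of the carriage deck, 42 mm across the rail from the grip and level with it along the rail: it shows the carriage's place against the tags. Same axes as the grip. It starts latched at the rail's middle and can travel 112 mm either way.
- rest_pad (a point): Centre of the top of the cream hand rest (60 x 90 x 20 mm, top 50 mm above the bench), fixed to the carriage on the robot's side of the rail.
- tag_blue: Blue tag (22 x 12 x 2 mm) on the rail's flat far ledge; origin: centre of its underside, y along the rail. Its notch is where the pointer stands within 13 mm of the tag's centre along the rail; exactly where can only be felt. Notches lie 39 to 51 mm apart, unevenly: two on each side of the starting notch, one per tag. The tags' order varies.
- tag_red: Red tag, same kind, marking another notch.
- tag_yellow: Yellow tag, same kind, marking another notch.
- tag_green: Green tag, same kind, marking another notch.
- jar_blue_mid (a point): Bystander: powder jar with blue mark, 56 mm across, 42 mm high, loose; point at its middle.
- jar_red_mid (a point): Bystander: powder jar with red mark, same size; point at its middle.
- vial_mid (a point): Bystander: small amber vial, 28 mm across, 55 mm high; point half-way up.
- bottle_mid (a point): Bystander: clear plastic bottle, 56 mm across, 150 mm high; point half-way up.

How it is judged:
On the way, in this order (a step that is already met when the one before it is completed fails the run):
1. the release lever is squeezed (value of joint lever above 0.16 rad), for 0.2 s.
2. the carriage's pointer comes within 20 mm of the blue tag along the rail (y of pointer in the frame of tag_blue between -0.02 and 0.02 m), for 0.1 s.
At the end, for the whole second after the job is handed in: The carriage is latched in the notch of the blue tag: pointer within 14.5 mm of the tag's centre along the rail, lever sprung out to less than 0.03 rad, at rest (y of pointer in the frame of tag_blue between -0.0145 and 0.0145 m and value of joint lever below 0.03 rad and velocity of joint lever below 0.05 rad/s); the robot touches nothing.
It fails at once if the latch tooth and its notched strip are loaded by more than 40 N (carriage forced) (contact force between rack and anything else above 40 N).
It fails at once if a jar, the vial or the bottle is moved by more than 15 mm (distance of any of jar_blue_mid, jar_red_mid, vial_mid, bottle_mid from where it was at the start of the episode above 0.015 m).
It also fails if it takes over 38 s, if anything falls off the work surface, if the arm or the gripper's body presses on something with over 40 N, if the wrist force passes 120 N, or if a joint passes its speed limit or range.

## Working session

There is one attempt and no reset: what is moved stays moved. The work goes in short steps, Python scripts to look and compute and a tool call to move; the robot and the scene stay as the last step left them, time stands still between calls to the robot, and variables do not carry over. Pictures are saved under pics/ and viewed, about 8 in all and at most 12, crops included, and the job is handed in when it is done.

Besides the shell and the picture viewer there is one more tool, called in YAML: its name, and indented under it one key for each argument. carry_out: Moves the arm, as the interface text tells. Its arguments: {"type":"object","properties":{"rows":{"type":"array"}},"required":["rows"]}

```bash
mkdir -p pics
cat > h.py <<'E'
from workcell import env, viewer
import numpy as np, cv2
def cam(n):
    s=env.sense(); c=viewer.camera(n)
    if n=="wrist":
        T=np.eye(4);T[:3,:3]=s["eef_rot"];T[:3,3]=s["tool_pos"];M=T@np.array(c["mount"])
    else:
        M=np.eye(4);M[:3,:3]=c["orientation"];M[:3,3]=c["eye"]
    c["M"]=M; return c
def cloud(c):
    d=c["depth"];f=200/np.tan(np.radians(c["fov_y"])/2)
    v,u=np.mgrid[:d.shape[0],:d.shape[1]]
    P=np.stack([(u-c["cx"])/f*d,-(v-c["cy"])/f*d,-d],-1)
    W=P@c["M"][:3,:3].T+c["M"][:3,3]; W[d==0]=np.nan; return W
def save(c,name): cv2.imwrite("pics/"+name,c["image"][:,:,::-1])
E
python3 - <<'E'
from h import *
s=env.sense();print(s)
for n in("top","side"):
    c=cam(n);save(c,n+".png");np.save(n+"_W.npy",cloud(c));np.save(n+"_I.npy",c["image"]);print({k:v for k,v in c.items() if k not in("image","depth")})
E
```

```text
{'time_s': 0.0, 'qpos': array([ 1.55959891e+00,  2.55762756e-01,  1.06967570e-01, -5.04206160e-04,
       -1.42387308e+00, -2.84591516e-01]), 'dq': array([-6.85879167e-05, -7.88757594e-04, -1.01063063e-03, -1.82271809e-03,
        1.96525651e-04, -9.34634326e-04]), 'effort': array([-3.52589723e-04, -3.86636782e+01,  2.37931806e+01,  5.36492676e+00,
       -6.39769496e-03,  4.08691363e-06]), 'tool_pos': array([0.16012405, 0.52568227, 0.24736831]), 'eef_rot': array([[ 9.56550827e-01, -2.91565166e-01, -5.19702908e-04],
       [-2.91565625e-01, -9.56549007e-01, -1.86622006e-03],
       [ 4.70034598e-05,  1.93666184e-03, -9.99998124e-01]]), 'ft_force': array([-0.42224965, -0.53707515, -0.1381504 ]), 'moment': array([-0.01081675, -0.0291782 ,  0.01271216]), 'finger_gap': 0.08536907114696411}
{'fov_y': 44.11440439254602, 'cx': 319.78463718306733, 'cy': 196.81927193518973, 'eye': array([0.4859352 , 0.06354074, 0.8964839 ]), 'orientation': array([[ 0.0168293 ,  0.99135902, -0.13009257],
       [-0.99969783,  0.014352  , -0.01995685],
       [-0.01791732,  0.13038912,  0.99130099]]), 'M': arra
[... 217 characters left out ...]
       ,  1.        ]])}
{'fov_y': 46.378397609425186, 'cx': 314.142274222592, 'cy': 188.63347996808514, 'eye': array([0.29174191, 0.61813897, 0.53041497]), 'orientation': array([[-8.89661741e-01,  2.73384217e-01, -3.65736320e-01],
       [-4.56620083e-01, -5.33163506e-01,  7.12204167e-01],
       [-2.91879934e-04,  8.00623348e-01,  5.99167898e-01]]), 'M': array([[-8.89661741e-01,  2.73384217e-01, -3.65736320e-01,
         2.91741915e-01],
       [-4.56620083e-01, -5.33163506e-01,  7.12204167e-01,
         6.18138970e-01],
       [-2.91879934e-04,  8.00623348e-01,  5.99167898e-01,
         5.30414966e-01],
       [ 0.00000000e+00,  0.00000000e+00,  0.00000000e+00,
         1.00000000e+00]])}
```

View pics/top.png

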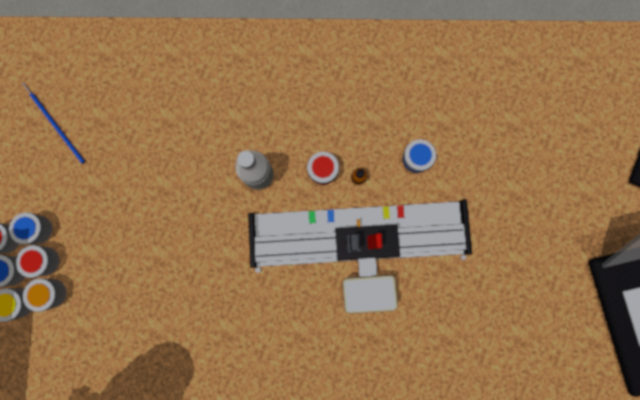

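View pics/side.png

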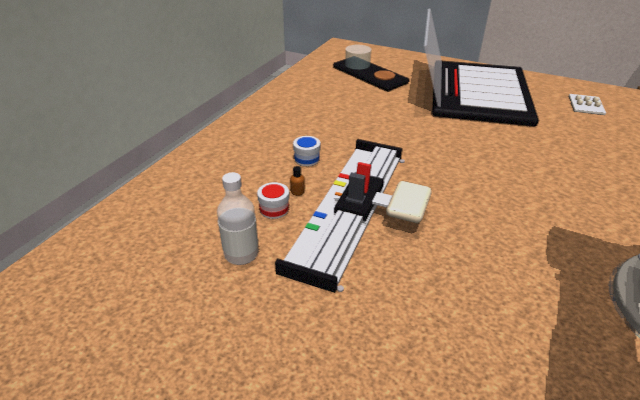

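The top view shows the rail at cols 250–468 and rows 205–265. The post is at (353,242) and the lever at (375,241). The pointer is at (359,222), the blue tag at (331,216) and green at (312,217), both on the +y (post) side. The jars, vial and bottle all stand on the far side. Next I'll turn these pixels into positions.

Run:
```python
from h import *
for n in("top","side"):
    W=np.load(n+"_W.npy");I=np.load(n+"_I.npy");H=cv2.cvtColor(I,cv2.COLOR_RGB2HSV).astype(int)
    roi=(W[...,0]>.3)&(W[...,0]<.62)&(abs(W[...,1])<.3)
    h,s,v=H[...,0],H[...,1],H[...,2];z=W[...,2]
    def rep(k,m):
        P=W[m&roi]; print(n,k,len(P),np.round(np.median(P,0),4) if len(P) else '',np.round(np.ptp(P,0),3) if len(P) else '')
    lo=(z>.01)&(z<.035)&(s>120)&(v>80)
    rep('blue',lo&(h>100)&(h<125)); rep('green',lo&(h>45)&(h<85)); rep('yellow',lo&(h>24)&(h<34));rep('red',lo&((h<4)|(h>174)))
    rep('lever',(z>.075)&(z<.1)&(s>120)&((h<6)|(h>172)))
    rep('post',(z>.078)&(z<.092)&(v<110)&(s<90))
    rep('pad',(z>.045)&(z<.056)&(s<80)&(v>120))
    rep('orange',(z>.02)&(z<.06)&(s>150)&(h>6)&(h<20))
    # rail direction from ends: black endcaps / bright ledge
    m=(z>.012)&(z<.03)&(s<60)&(v>110)&roi
    P=W[m][:,:2];r=cv2.minAreaRect(P.astype(np.float32));print('rail',r)
```

```text
top blue 29 [0.5694 0.0623 0.011 ] [0.02  0.009 0.003]
top green 31 [0.5653 0.0948 0.0112] [0.018 0.009 0.004]
top yellow 28 [ 0.579  -0.0373  0.0109] [0.02  0.009 0.004]
top red 45 [ 0.5732 -0.0616  0.0112] [0.077 0.049 0.024]
top lever 93 [ 0.5226 -0.0168  0.0819] [0.023 0.011 0.009]
top post 136 [0.5219 0.0241 0.0836] [0.113 0.184 0.013]
top pad 1734 [ 0.4336 -0.0066  0.0493] [0.061 0.09  0.009]
top orange 12 [0.5528 0.0129 0.0277] [0.013 0.002 0.007]
rail ((0.5220999717712402, 0.00992313027381897), (0.11867687106132507, 0.3711084723472595), 3.921238899230957)
side blue 13 [0.564  0.0642 0.0105] [0.016 0.008 0.002]
side green 14 [0.5659 0.095  0.0102] [0.017 0.011 0.001]
side yellow 9 [ 0.5746 -0.036   0.0104] [0.02  0.008 0.001]
side red 16 [ 0.5734 -0.064   0.0107] [0.078 0.063 0.025]
side lever 84 [ 0.52   -0.0153  0.0803] [0.027 0.05  0.009]
side post 94 [0.5182 0.0245 0.0827] [0.109 0.176 0.008]
side pad 1125 [0.4322 0.0006 0.0492] [0.218 0.263 0.011]
side orange 18 [0.5545 0.0132 0.0264] [0.015 0.011 0.008]
rail ((0.5180239677429199, 0.02505546808242798), (0.402472585439682, 0.14329659938812256), 80.96646118164062)
```

carry_out:
  rows:
    - [0,0,-6.9,0,0,0,0]
    - [0,0,-6.9,0,0,0,0]
    - [0,0,-6.9,0,0,0,0]
    - [0,0,0,2.1,3.4,0,0]
    - [0,0,0,2.1,3.4,0,0]

```text
time_s: 0.52
tool_pos: [0.2048, 0.4625, 0.243]
eef_rot: [[0.996, 0.088, -0.003], [0.088, -0.996, -0.009], [-0.004, 0.009, -1.0]]
ft_force: [1.3, 0.3, -0.0]
finger_gap: 0.0852
```

carry_out:
  rows:
    - [0,0,0,2.1,3.4,0,0]
    - [0,0,0,2.1,3.4,0,0]
    - [0,0,0,2.1,3.4,0,0]
    - [0,0,0,2.1,3.4,0,0]
    - [0,0,0,2.1,3.4,0,0]

```text
time_s: 0.93
tool_pos: [0.3266, 0.2945, 0.2417]
eef_rot: [[0.996, 0.094, -0.005], [0.094, -0.996, -0.013], [-0.006, 0.013, -1.0]]
ft_force: [0.3, 0.1, -0.2]
finger_gap: 0.0854
```

carry_out:
  rows:
    - [0,0,0.4,2.0,3.6,0,0]
    - [0,0,0.4,2.0,3.6,0,0]
    - [0,0,0.4,2.0,3.6,0,0]
    - [0,0,0.4,2.0,3.6,0,0]
    - [0,0,0,2.0,3.6,0,0]

```text
time_s: 1.35
tool_pos: [0.4391, 0.1192, 0.2427]
eef_rot: [[0.998, 0.067, -0.006], [0.067, -0.998, -0.013], [-0.007, 0.013, -1.0]]
ft_force: [0.4, 0.9, 0.4]
finger_gap: 0.0856
```

carry_out:
  rows:
    - [0,0,0,2.0,3.5,0,0]
    - [0,0,0,2.0,3.5,0,0]
    - [0,0,0,1.5,2.0,0,0]
    - [0,0,0,0,0,0,0]

```text
time_s: 1.68
tool_pos: [0.5026, 0.0232, 0.2417]
eef_rot: [[0.998, 0.061, -0.01], [0.061, -0.998, -0.015], [-0.01, 0.014, -1.0]]
ft_force: [0.1, 0.0, -0.2]
finger_gap: 0.0853
```

Run:
```python
from h import *
s=env.sense();print(s["tool_pos"],s["eef_rot"],s["time_s"])
c=cam("wrist");save(c,"w1.png");W=cloud(c);np.save("w_W.npy",W);np.save("w_I.npy",c["image"])
I=c["image"];H=cv2.cvtColor(I,cv2.COLOR_RGB2HSV).astype(int)
h,sa,v=H[...,0],H[...,1],H[...,2];z=W[...,2]
roi=(W[...,0]>.45)&(W[...,0]<.62)&(abs(W[...,1])<.15)
def rep(k,m):
    P=W[m&roi]; print(k,len(P), (np.round(np.median(P,0),4),np.round(np.percentile(P,2,axis=0),4),np.round(np.percentile(P,98,axis=0),4)) if len(P) else '')
lo=(z>.0)&(z<.035)&(sa>120)&(v>80)
rep('blue',lo&(h>100)&(h<125)); rep('green',lo&(h>45)&(h<85)); rep('yellow',lo&(h>24)&(h<34));rep('red',lo&((h<4)|(h>174))&(z<.018)&(W[...,1]<-.04))
rep('lever',(z>.075)&(z<.1)&(sa>120)&((h<6)|(h>172)))
rep('post',(z>.076)&(z<.092)&(v<110)&(sa<90)&(abs(W[...,1]-.024)<.02)&(abs(W[...,0]-.521)<.03))
rep('orange',(z>.02)&(z<.06)&(sa>150)&(h>6)&(h<20))
```

```text
[0.502576   0.02318549 0.2416908 ] [[ 0.99809775  0.06090019 -0.00959441]
 [ 0.06075217 -0.99803972 -0.01502967]
 [-0.01049092  0.0144182  -0.99984102]] 1.6833
blue 199 (array([0.5672, 0.0589, 0.0096]), array([0.557 , 0.0531, 0.008 ]), array([0.5775, 0.0646, 0.0111]))
green 193 (array([0.5649, 0.0922, 0.0093]), array([0.5551, 0.0866, 0.008 ]), array([0.5746, 0.0979, 0.0112]))
yellow 184 (array([ 0.5756, -0.0407,  0.0094]), array([ 0.5653, -0.046 ,  0.0079]), array([ 0.5849, -0.0354,  0.011 ]))
red 208 (array([ 0.5769, -0.0664,  0.0092]), array([ 0.5668, -0.0726,  0.0078]), array([ 0.5874, -0.061 ,  0.0109]))
lever 273 (array([ 0.5222, -0.0198,  0.0813]), array([ 0.5106, -0.0251,  0.076 ]), array([ 0.5331, -0.0154,  0.083 ]))
post 347 (array([0.5194, 0.0189, 0.0832]), array([0.506 , 0.0132, 0.0809]), array([0.5311, 0.025 , 0.0845]))
orange 58 (array([0.5533, 0.01  , 0.0266]), array([0.4907, 0.0069, 0.025 ]), array([0.5606, 0.0187, 0.0314]))
```

View pics/w1.png

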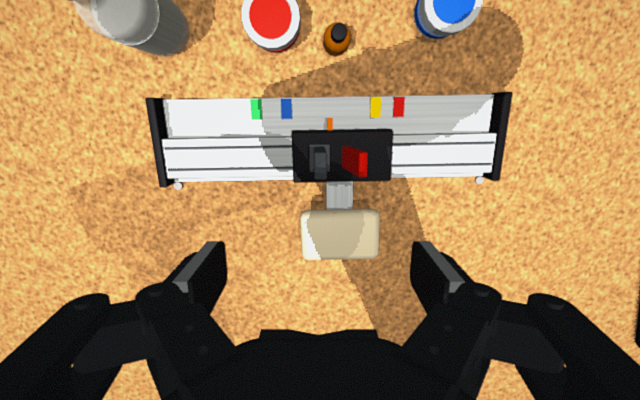

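The wrist view shows the post at (320,157), the lever at (355,160), the pointer at (329,124) and the blue tag at (286,108). The rail yaw comes out at about 4.3°. Blue lies 49 mm to +y of the pointer, so its notch is the first one on that side, 39–51 mm away. My plan is to overshoot it squeezed, let go, then push the post back in −y.

carry_out:
  rows:
    - [0.8,0.5,-0.8,1.6,2.0,0,0]
    - [0,0,0,0,0,3.0,0]
    - [0,0,0,0,0,3.5,0]
    - [0,0,0,0,0,3.0,0]
    - [0,0,0,0,0,0,0]

```text
time_s: 2.15
tool_pos: [0.5191, 0.0068, 0.1448]
eef_rot: [[0.997, 0.075, 0.002], [0.075, -0.997, 0.003], [0.002, -0.003, -1.0]]
ft_force: [-0.5, -0.4, 0.8]
finger_gap: 0.085
```

carry_out:
  rows:
    - [0,0,0,0.1,0.4,2.0,0]
    - [0,0,0,0,0,2.5,0]
    - [0,0,0,0,0,2.5,0]
    - [0,0,0,0,0,1.0,0]
    - [0,0,0,0,0,0,0]

```text
time_s: 2.57
tool_pos: [0.5221, 0.0067, 0.0682]
eef_rot: [[0.997, 0.081, 0.007], [0.081, -0.997, 0.003], [0.007, -0.002, -1.0]]
ft_force: [-0.2, -0.7, -0.7]
finger_gap: 0.0855
```

Run:
```python
from h import *
s=env.sense();print(s["tool_pos"],s["ft_force"])
c=cam("wrist");save(c,"w2.png")
```

```text
[0.52211675 0.00666459 0.06822484] [-0.16588808 -0.68189481 -0.67774133]
```

View pics/w2.png

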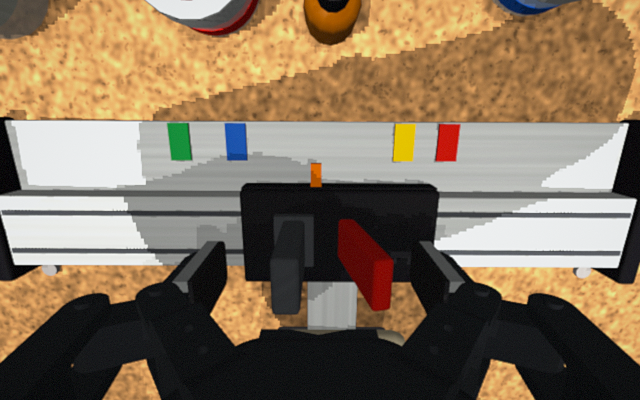

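carry_out:
  rows:
    - [0,0,0.3,0,-0.5,0.6,0]
    - [0,0,0,0,0,0,0.2]
    - [0,0,0,0,0,0,0.3]
    - [0,0,0,0,0,0,0.4]
    - [0,0,0,0,0,0,0.4]

```text
time_s: 3.03
tool_pos: [0.526, 0.0115, 0.0705]
eef_rot: [[0.997, 0.079, 0.018], [0.079, -0.997, -0.0], [0.018, 0.002, -1.0]]
ft_force: [0.3, -1.8, -1.7]
finger_gap: 0.051
```

carry_out:
  rows:
    - [0,-1.0,0.2,-0.5,0,0.6,0.4]
    - [0,0,0,0,0,0.2,0.5]
    - [0,0,0,0,0,0,0.5]
    - [0,0,0,0,0,0,0.6]
    - [0,0,0,0,0,0,0.6]

```text
time_s: 3.45
tool_pos: [0.5228, 0.011, 0.065]
eef_rot: [[0.997, 0.076, 0.004], [0.076, -0.997, -0.001], [0.004, 0.001, -1.0]]
ft_force: [-0.1, -1.1, -1.4]
finger_gap: 0.0346
```

carry_out:
  rows:
    - [0,0,0,-0.2,0,0.2,0.7]
    - [0,0,0,0,0,0,0.8]
    - [0,0,0,0,0,0,1]
    - [0,0,0,0,0,0,1]

```text
time_s: 3.78
tool_pos: [0.5228, 0.0112, 0.0651]
eef_rot: [[0.997, 0.078, 0.008], [0.078, -0.997, -0.002], [0.008, 0.003, -1.0]]
ft_force: [-0.4, -0.2, 2.7]
finger_gap: 0.0343
```

Run:
```python
from h import *
s=env.sense();print(s["tool_pos"],s["ft_force"],s["finger_gap"])
c=cam("wrist");save(c,"w3.png")
```

```text
[0.52283588 0.01123192 0.06508082] [-0.39190014 -0.24062584  2.73374276] 0.0342938562694168
```

View pics/w3.png

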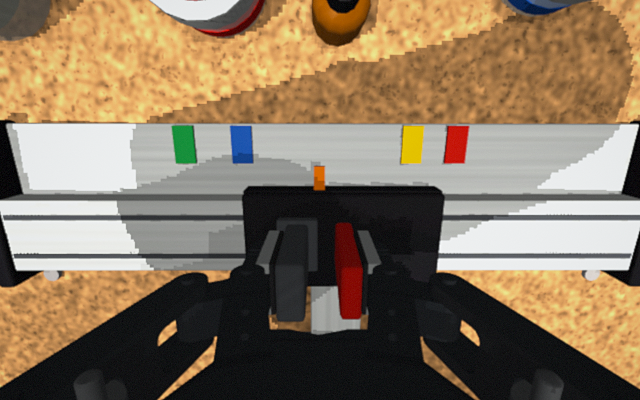

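carry_out:
  rows:
    - [0,0,0,0,-0.5,0,1]
    - [0,0,0,0,-0.8,0,1]
    - [0,0,0,0,-0.8,0,1]
    - [0,0,0,0,-0.8,0,1]

```text
time_s: 4.17
tool_pos: [0.5205, 0.0409, 0.0651]
eef_rot: [[0.997, 0.076, 0.008], [0.076, -0.997, -0.003], [0.008, 0.004, -1.0]]
ft_force: [1.4, -1.7, 3.4]
finger_gap: 0.0343
```

carry_out:
  rows:
    - [0,0,0,0,-0.8,0,1]
    - [0,0,0,0,-0.8,0,1]
    - [0,0,0,0,-0.7,0,1]
    - [0,0,0,0,-0.2,0,1]
    - [0,0,0,0,0,0,1]

```text
time_s: 4.58
tool_pos: [0.5182, 0.0717, 0.0651]
eef_rot: [[0.997, 0.079, 0.008], [0.079, -0.997, -0.002], [0.008, 0.003, -1.0]]
ft_force: [0.9, -1.8, 3.1]
finger_gap: 0.0344
```

Run:
```python
from h import *
s=env.sense();print(s["tool_pos"],s["ft_force"],s["finger_gap"])
c=cam("wrist");save(c,"w4.png")
```

```text
[0.51816862 0.07169227 0.06509258] [ 0.90544249 -1.82371903  3.1137287 ] 0.03441772154617753
```

View pics/w4.png

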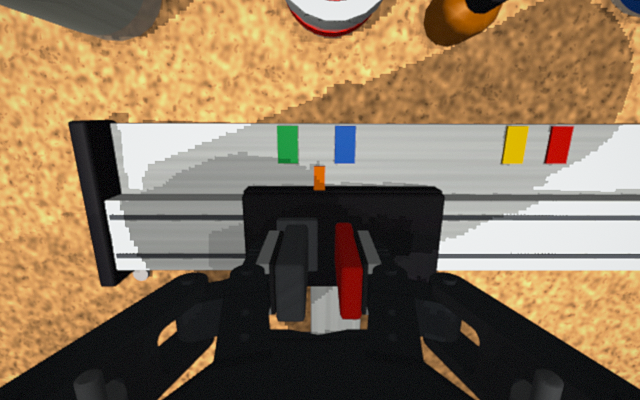

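The lever stands upright and the pointer (319) is about 15 mm past the blue tag (345), well short of the next notch. Now I'll let go.

carry_out:
  rows:
    - [0,0,0,0,0,0,0.5]
    - [0,0,0,0,0,0,0.3]
    - [0,0,0,0,0,0,0.1]
    - [0,0,0,0,0.0,0.4,0]
    - [0,0,0,0,0,0,0]

```text
time_s: 5.05
tool_pos: [0.5172, 0.0722, 0.0589]
eef_rot: [[0.997, 0.077, 0.007], [0.077, -0.997, 0.001], [0.007, -0.001, -1.0]]
ft_force: [-0.9, -0.3, -0.4]
finger_gap: 0.0852
```

carry_out:
  rows:
    - [0,0,0,0,0.8,0.2,0]
    - [0,0,0,0,0.8,0,0]
    - [0,0,0,0,0.2,0,0]
    - [0,0,0,0,0,0,0]

```text
time_s: 5.38
tool_pos: [0.5184, 0.0521, 0.0562]
eef_rot: [[0.997, 0.076, 0.006], [0.076, -0.997, 0.001], [0.006, -0.001, -1.0]]
ft_force: [-0.0, -0.0, -0.1]
finger_gap: 0.0855
```

carry_out:
  rows:
    - [0,0,0,0,0.2,0,0]
    - [0,0,0,0,0.2,0,0]

```text
time_s: 5.55
tool_pos: [0.5188, 0.0485, 0.0561]
eef_rot: [[0.997, 0.075, 0.006], [0.075, -0.997, 0.004], [0.007, -0.003, -1.0]]
ft_force: [-1.5, 6.8, 0.2]
finger_gap: 0.0855
```

carry_out:
  rows:
    - [0,0,0,0,0.2,0,0]

```text
time_s: 5.63
tool_pos: [0.5188, 0.0476, 0.0561]
eef_rot: [[0.997, 0.075, 0.007], [0.075, -0.997, 0.006], [0.007, -0.005, -1.0]]
ft_force: [-2.1, 5.7, -0.3]
finger_gap: 0.0853
```

carry_out:
  rows:
    - [0,0,0,0,0.2,0,0]

```text
time_s: 5.72
tool_pos: [0.5189, 0.0468, 0.056]
eef_rot: [[0.997, 0.074, 0.007], [0.074, -0.997, 0.008], [0.007, -0.008, -1.0]]
ft_force: [-2.2, 6.8, -0.0]
finger_gap: 0.0854
```

carry_out:
  rows:
    - [0,0,0,0,0.2,0,0]

```text
time_s: 5.8
tool_pos: [0.519, 0.046, 0.0559]
eef_rot: [[0.997, 0.074, 0.007], [0.074, -0.997, 0.011], [0.008, -0.01, -1.0]]
ft_force: [-1.8, 7.7, -0.8]
finger_gap: 0.0852
```

carry_out:
  rows:
    - [-0.3,0,0,0,0.3,0,0]
    - [-0.3,0,0,0,0.3,0,0]

```text
time_s: 5.97
tool_pos: [0.5193, 0.0426, 0.0561]
eef_rot: [[0.997, 0.074, 0.009], [0.074, -0.997, 0.005], [0.009, -0.004, -1.0]]
ft_force: [-2.6, 6.8, 1.8]
finger_gap: 0.0852
```

carry_out:
  rows:
    - [-0.3,0,0,0,0.3,0,0]
    - [-0.2,0,0,0,0.3,0,0]

```text
time_s: 6.13
tool_pos: [0.5195, 0.0393, 0.0563]
eef_rot: [[0.997, 0.074, 0.01], [0.074, -0.997, 0.0], [0.01, 0.0, -1.0]]
ft_force: [-2.5, 7.3, 0.4]
finger_gap: 0.0856
```

carry_out:
  rows:
    - [-0.2,0,0,0,0.3,0,0]

```text
time_s: 6.22
tool_pos: [0.5197, 0.0377, 0.0563]
eef_rot: [[0.997, 0.075, 0.01], [0.075, -0.997, -0.001], [0.01, 0.002, -1.0]]
ft_force: [-2.3, 5.7, 0.5]
finger_gap: 0.0854
```

carry_out:
  rows:
    - [0,0,0,0,0.3,0,0]

```text
time_s: 6.3
tool_pos: [0.5198, 0.0361, 0.0562]
eef_rot: [[0.997, 0.075, 0.011], [0.075, -0.997, 0.001], [0.011, -0.001, -1.0]]
ft_force: [-0.5, 7.0, -1.6]
finger_gap: 0.0853
```

carry_out:
  rows:
    - [-0.2,0,0,0,0.3,0,0]

```text
time_s: 6.38
tool_pos: [0.52, 0.0344, 0.0563]
eef_rot: [[0.997, 0.075, 0.011], [0.075, -0.997, 0.0], [0.011, 0.0, -1.0]]
ft_force: [-2.6, 6.7, 2.6]
finger_gap: 0.0856
```

carry_out:
  rows:
    - [-0.2,0,0,0,0.3,0,0]

```text
time_s: 6.47
tool_pos: [0.5201, 0.0327, 0.0564]
eef_rot: [[0.997, 0.075, 0.012], [0.075, -0.997, -0.001], [0.012, 0.002, -1.0]]
ft_force: [-2.1, 6.3, 2.2]
finger_gap: 0.0858
```

carry_out:
  rows:
    - [-0.2,0,0,0,0.3,0,0]

```text
time_s: 6.55
tool_pos: [0.5202, 0.0311, 0.0564]
eef_rot: [[0.997, 0.075, 0.013], [0.075, -0.997, -0.002], [0.012, 0.003, -1.0]]
ft_force: [-2.2, 6.7, 0.8]
finger_gap: 0.0852
```

carry_out:
  rows:
    - [0,0,0,0,0.3,0,0]

```text
time_s: 6.63
tool_pos: [0.5204, 0.0295, 0.0563]
eef_rot: [[0.997, 0.075, 0.013], [0.075, -0.997, 0.0], [0.013, 0.001, -1.0]]
ft_force: [-1.1, 7.0, -1.7]
finger_gap: 0.0854
```

carry_out:
  rows:
    - [-0.1,0,0,0,0.3,0,0]

```text
time_s: 6.72
tool_pos: [0.5205, 0.0279, 0.0563]
eef_rot: [[0.997, 0.075, 0.013], [0.075, -0.997, 0.001], [0.013, -0.0, -1.0]]
ft_force: [-1.5, 6.7, 0.6]
finger_gap: 0.0854
```

carry_out:
  rows:
    - [-0.1,0,0,0,0.3,0,0]

```text
time_s: 6.8
tool_pos: [0.5207, 0.0262, 0.0562]
eef_rot: [[0.997, 0.075, 0.014], [0.075, -0.997, 0.002], [0.014, -0.001, -1.0]]
ft_force: [-1.9, 6.3, 0.9]
finger_gap: 0.0856
```

Run:
```python
from h import *
c=cam("wrist");save(c,"w5.png")
```

```text
(no output)
```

View pics/w5.png

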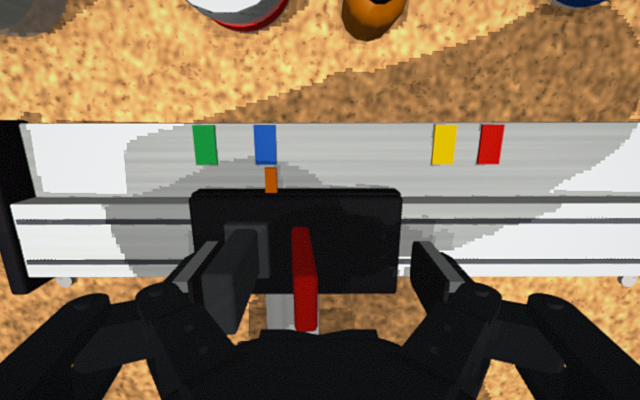

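Pointer (271) is just past the blue tag's centre (265), and the lever is only part-way out, so the tooth is still riding on the strip. I'll keep nudging.

carry_out:
  rows:
    - [-0.2,0,0,0,0.3,0,0]

```text
time_s: 6.93
tool_pos: [0.521, 0.023, 0.0564]
eef_rot: [[0.997, 0.075, 0.014], [0.076, -0.997, -0.002], [0.014, 0.003, -1.0]]
ft_force: [0.1, -0.0, 0.4]
finger_gap: 0.0856
```

carry_out:
  rows:
    - [-0.2,0,0,0,0.3,0,0]

```text
time_s: 7.02
tool_pos: [0.5213, 0.0205, 0.0565]
eef_rot: [[0.997, 0.075, 0.015], [0.075, -0.997, -0.005], [0.015, 0.006, -1.0]]
ft_force: [-6.2, 16.6, 4.1]
finger_gap: 0.0856
```

carry_out:
  rows:
    - [-0.2,0,0,0,0.3,0,0]

```text
time_s: 7.1
tool_pos: [0.5213, 0.0202, 0.0564]
eef_rot: [[0.997, 0.074, 0.016], [0.074, -0.997, -0.003], [0.015, 0.004, -1.0]]
ft_force: [-7.3, 24.9, 3.7]
finger_gap: 0.0856
```

carry_out:
  rows:
    - [-0.2,0,0,0,0.3,0,0]

```text
time_s: 7.18
tool_pos: [0.5213, 0.0204, 0.0563]
eef_rot: [[0.997, 0.073, 0.017], [0.073, -0.997, -0.001], [0.017, 0.002, -1.0]]
ft_force: [-5.3, 18.8, 2.5]
finger_gap: 0.0852
```

The carriage jumped ahead (0 N), then stopped dead at 0.020 with the force at 17–25 N, so it's caught. Backing off.

carry_out:
  rows:
    - [0,0,0,0,-0.6,0,0]
    - [0,0,0,0,-0.6,0,0]
    - [0,0,0,0,0,0,0]

```text
time_s: 7.43
tool_pos: [0.5206, 0.0333, 0.0567]
eef_rot: [[0.997, 0.074, 0.017], [0.074, -0.997, -0.0], [0.017, 0.002, -1.0]]
ft_force: [-0.2, -0.3, 0.7]
finger_gap: 0.0853
```

Run:
```python
from h import *
s=env.sense();print(s["tool_pos"],s["ft_force"])
c=cam("wrist");save(c,"w6.png")
```

```text
[0.52057051 0.03326101 0.05668395] [-0.16792088 -0.25718348  0.6933003 ]
```

View pics/w6.png

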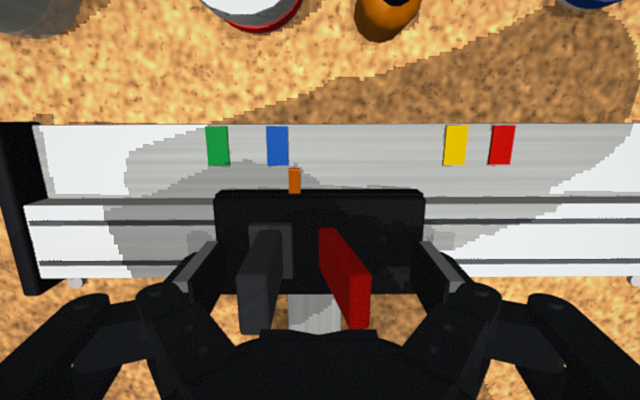

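The lever leans fully out again, as at the start. Pointer (294) is about 9 mm from the blue tag (277), inside the 13 mm band. Lifting clear.

carry_out:
  rows:
    - [0,0,0,0,0,-1.5,0]
    - [0,0,0,0,0,-3.0,0]
    - [0,0,0,0,0,-4.0,0]
    - [0,0,0,0,0,-4.0,0]
    - [0,0,0,0,0,0,0]

```text
time_s: 7.9
tool_pos: [0.5164, 0.0289, 0.1839]
eef_rot: [[0.997, 0.073, 0.009], [0.073, -0.997, -0.009], [0.008, 0.009, -1.0]]
ft_force: [1.2, -0.0, 0.6]
finger_gap: 0.0857
```

Run:
```python
from h import *
s=env.sense();print(s["tool_pos"],s["ft_force"],s["time_s"])
c=cam("wrist");save(c,"w7.png");W=cloud(c);I=c["image"];H=cv2.cvtColor(I,cv2.COLOR_RGB2HSV).astype(int)
h,sa,v=H[...,0],H[...,1],H[...,2];z=W[...,2]
roi=(W[...,0]>.5)&(W[...,0]<.62)&(abs(W[...,1])<.15)
def rep(k,m):
    P=W[m&roi]; print(k,len(P),np.round(np.median(P,0),4),np.round(np.median(P,0)[:2]@[-.075,.997],4),np.round(np.percentile(P,[2,98],axis=0)[:,1],4))
rep('blue',(z<.035)&(sa>120)&(v>80)&(h>100)&(h<125))
rep('orange',(W[...,0]>.54)&(z>.02)&(z<.06)&(sa>150)&(h>6)&(h<20))
rep('lever',(z>.076)&(z<.1)&(sa>120)&((h<6)|(h>172)))
rep('post',(z>.078)&(z<.092)&(v<110)&(sa<90)&(abs(W[...,0]-.521)<.02))
```

```text
[0.51635932 0.02891618 0.18392156] [ 1.15683572 -0.03734299  0.59216652] 7.9
blue 269 [0.5674 0.0587 0.0093] 0.016 [0.0529 0.0646]
orange 93 [0.5511 0.0471 0.0266] 0.0057 [0.0444 0.0497]
lever 373 [0.52   0.0172 0.0813] -0.0218 [0.0121 0.022 ]
post 508 [0.517  0.0558 0.0831] 0.0169 [0.0501 0.0617]
```

View pics/w7.png

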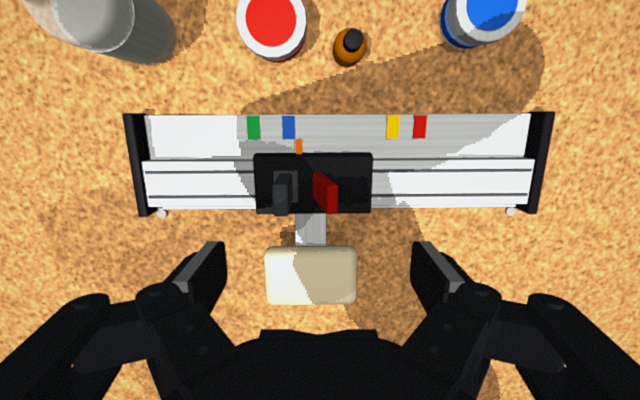

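The lever–post spacing is 38.7 mm, the same as when latched at the start. The pointer is about 10 mm from the blue tag and the arm is clear.

```bash
python3 -c "
from workcell import env
print(env.job_done())"
```

```text
the job is handed in; nothing more can be done
None
```

The hand rest is latched in the blue tag's notch, and I've handed the job in; no verdict came back. The run took about 8 s of the 38 s allowed.

**What I did:** I squeezed the lever against the post and slid the carriage about 60 mm, deliberately past the blue notch. I then let go and nudged the post back in small steps at about 7 N. The carriage jumped ahead, then stopped dead. I kept pushing for two more short steps, and the highest push I read at the wrist was about 26 N (limit for a caught tooth 30 N). I then backed off and lifted clear.

**Last checks:**
- **Lever:** the lever-to-post spacing is 38.7 mm, the same as when it was latched at the start, so the tooth looks fully home.
- **Pointer:** it stands about 10 mm from the centre of the blue tag, on the side towards the starting notch (limit 14.5 mm). The carriage travelled about 39 mm, as expected for the first notch.
- **Clearance:** the arm is clear with almost no force on the wrist. The jars, vial and bottle look undisturbed in the last picture, though I did not measure their positions again.

**Disagreements:**
- **Cameras:** the top and wrist cameras differed by about 3 mm in position along the rail. I used the wrist camera.
- **Finger travel:** counted from first contact, the finger's travel put the carriage about 8 mm further back than the pictures did before the click. I relied on the pictures and the feel of the stop.

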